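Close the loaded filter pot with its bayonet cap

TASK

The filter pot on the bench has been loaded and stands open. Fit the bayonet cap: find its two slots with the cap's pins, push the cap in against the spring, twist it clockwise (seen from above) to the stop and let the spring lift its pins into the locking notches; then let go. Leave the flange, the gear and the roll of tape where they are.

Things in the scene. Friction and masses are not known exactly. Their poses are not given: they have to be found in the camera images.
- pot: Filter pot bolted to the bench, upright; origin at the centre of its underside, z up. Aluminium flange 124 mm across, 10 mm high; on it a steel collar (tube), outside 92 mm, inside 74 mm, z 20 to 72 mm, with two opposite J-slots right through its wall. The line through the slot entries is NOT given by this pose: it lies at an unknown angle within 0.5 rad, either way about z, of the pot's x axis.
- pot_mouth (a point): Centre of the collar's flat top, 72 mm above the bench. Each slot's entry is a gap 15 mm wide, open here and running straight down to z 36 mm. Look for the entries, or feel: rest the pins lightly on the collar top and turn until they drop in (at most about 3 degrees off). Cap origin stands 63 mm above pot origin while the pins rest on top, 52 mm once dropped in.
- pot_notch (a point): On the pot's axis, z 55 mm, level of the locked pins' axis. From each entry's foot a track (z 36 to 52 mm) runs clockwise from above under a land to a notch 15 mm wide, roof at z 60 mm, centred 45 degrees from the entry; its far wall is the stop. Cap origin above pot origin: 27 (bottom) to 33 mm to pass under the land, 41 mm locked.
- cap: Loose bayonet cap, 175 to 350 g, 91 mm tall, standing on its foot; origin at the centre of the foot, z up. Aluminium plug 70 mm across (1.8 mm radial play in the collar, chamfered foot), z 0 to 47 mm; disc 80 mm across, z 47 to 55 mm; black wing grip on top; two pins near the foot. Both ends of the wing and both pins are alike: a half turn changes nothing.
- cap_pins (a point): On the cap's axis, 14 mm above its foot, level of the two steel pins: 10 mm diameter, pointing along the cap's +x and -x, in line with the wing, tips 50 mm from the axis.
- cap_wing (a point): In the middle of the cap's black wing grip, 75 mm above the foot: a bar along the cap's x axis, 64 mm long, 16 mm thick (along y), from 55 to 91 mm above the foot. Axes as the cap's.
- plate (a joint): Spring plate inside the pot, on which the cap's foot presses: m pushed down, 0 to 0.027. Its free top is 52 mm above the pot's origin. 600 N/m with 3 N preload: 10 N with the cap locked (0.011), at least 14 N where the pins pass under the land (0.019), 18 N at the bottom (0.025). It lifts the released cap by itself.
- flange: Bystander, turned flange, 77 mm across, 20 mm high; origin at the centre of its underside. Leave it where it is.
- gear: Bystander, spur gear, 69 mm across, 22 mm high; origin at the centre of its underside. Leave it where it is.
- elec_tape: Bystander, black roll of tape, 62 mm across, 19 mm high; origin at the centre of its underside. Leave it where it is. Mind the blue frame post of the bench to its left front (near x 0.42, y 0.47, taller than the arm): draw the arm in before swinging it past.
There are look-alikes about, which are no part of the job. Leave any orange or pink look-alike of the cap alone. What is shaped like the pot but red is not meant.

How it is judged:
By the outcome, as a careful person would: the job done as asked, in the order asked, and still so for the second after the job is handed in, with the robot touching nothing.
It also fails if it takes over 72 s, if anything falls off the work surface, if the arm or the gripper's body presses on something with over 40 N, if the wrist force passes 120 N, or if a joint passes its speed limit or range.

ROBOT

A 6-joint arm with a two-finger parallel gripper is mounted at the origin on a cart in front of the work surface, level with it; the furniture and walls round the work are solid. World frame = base frame: x ahead of the robot, y to its left, z up, the work surface at z = 0. Lengths are in m, angles in rad, forces in N, time in s.
With the tool pointing down it reaches from about 0.375 to 0.9 m from the base axis. Payload 3.1 kg.
Tool frame: the origin (TCP) lies at the very end of the fingers, on their centre line; the grasp point (between the pads) lies 19 mm behind it (hold_point_z is the distance from the TCP to the grasp point, in m); x points along the fingers, y is the direction in which the jaws open and shut, and the axes are right-handed (so a half turn about x gives the same grasp; the last joint's range is limited). The gripper opens to 87 mm and grips with 3 to 60 N. Pads are 19 mm wide; open, the fingers measure 117 mm over their backs; the gripper's body (75 mm by 190 mm) begins 51 mm behind the grasp point.
Start: joints at [-0.178, 0.527, 1.433, -0, 1.181, -0.178], TCP at [0.625, 0, 0.223] pointing down, gripper open.
Joint ranges: [-3.08, 3.08], [-0.75, 2.2], [0.22, 2.44], [-1.43, 4.57], [0, 2.65], [-2.85, 2.85]. Speed limits (rad/s): [2.79, 2.79, 3.14, 3.14, 3.14, 3.14].

INTERFACE

Orientations are given as a unit quaternion [x, y, z, w].
In Python, from rig import * gives the robot as it stands.
- The arm moves only by the tool send_rows, never from a script. Its argument "steps" is a list that holds one entry, the list of rows, each a list of 6 numbers: the shift along the tool's x, y, z in cm, then the turn, a rotation vector about the tool's x, y, z in units of 6 degrees (1.0 is 6 degrees). In form: [[[x, y, z, wx, wy, wz], ...]]. A call has 1 to 8 rows; each row shifts and turns the pose as measured when the row begins, along the tool's axes as they then stand; what a row does not reach is not made up. A row lasts 1/12 s, in which the tool goes at most 41.7 mm and 7.16 degrees, less where a joint would pass 70% of its speed; a pose out of reach is approached as far as the arm can. A call is refused whole if a number of a shift passes 4.17 or a number of a turn 1, either way. A call with a gripper value outside its range is refused whole. "gripper" is the closure, from 0 (fully open) to 1 (shut), set as the call begins (left out, the last holds). The fingers move at their own pace and stop on an object; "force" is the grip in N (left out, the last holds). Time passes only in rows, so rows that do not move let the fingers close. It gives the time, the measured TCP pose, the force and the opening at its end, in the units of the state.
- get_obs(): the state, without advancing time (a new reading comes with each control period).
- camera(name): name is "scene" or "side" or "wrist"; returns (picture, depth): 384x512x3 uint8, red, green, blue; 384x512 float32, m along the optical axis (not along the pixel's ray), 0 where there is no reading.
- camera_params(name): a dict with "intrinsics" (3x3 intrinsics, pixels), "position" and "attitude" of the camera in the world; the wrist camera has in their place "T_tool_cam" (4x4, takes a point from camera to tool coordinates, whose origin is the TCP and whose axes are the tool frame's). Camera axes: x right, y down, z forward; pixel columns grow to the right and rows downward; lengths in m; the calibration is good to about 2 mm. A picture is of the moment at which its call begins: read the wrist's pose just before it. camera_params takes no time and is no camera call.
- hand_in(): hands the job in, once; it reports no verdict.
The state is a dict: "time": time; "q": joint angles; "joint_velocities": joint speeds; "joint_torque": joint torques, N m; "position": TCP position; "tool_rot": TCP orientation; "ft_force": force on the tool from outside, world axes, zero at the start; "moment": the same for the moment, N m; "grip_width": finger opening in m.
Only numpy, scipy, OpenCV 4.12 (cv2) and the standard library are available. Lean on these libraries where they do the work, as an engineer would, in place of code of your own. Each camera call takes 0.05 s, during which the arm holds its last target.

## Working session

There is one attempt and no reset: what is moved stays moved. The work goes in short steps, Python scripts to look and compute and a tool call to move; the robot and the scene stay as the last step left them, time stands still between calls to the robot, and variables do not carry over. Pictures are saved under pics/ and viewed, and the job is handed in when it is done.

Besides the shell and the picture viewer there is one more tool, called after "Call:" as a command line: name --argument value ..., lists and objects as JSON in quotes. send_rows: Moves the arm, as the interface text tells. Its arguments: {"type":"object","properties":{"steps":{"type":"array"},"gripper":{"type":"number"},"force":{"type":"number"}},"required":["steps"]}

```bash
ls; mkdir -p pics
python3 - <<'E'
from rig import *
import cv2,numpy as np
o=get_obs(); print(o)
for n in ["scene","side","wrist"]:
    print(n,camera_params(n))
    im,d=camera(n); cv2.imwrite(f"pics/{n}0.png",im[:,:,::-1]); np.savez(f"pics/{n}0.npz",im=im,d=d)
E
```

```text
pics
{'time': 0.0, 'q': array([-1.78483783e-01,  5.28458020e-01,  1.43391457e+00, -1.46643798e-05,
        1.18137348e+00, -1.78502170e-01]), 'joint_velocities': array([-0.00024938, -0.00055903,  0.00050853, -0.00146728,  0.00053944,
        0.00019958]), 'joint_torque': array([-5.45745443e-04, -4.40045428e+01, -1.76593530e+01,  6.32597599e-02,
        5.83207863e-02, -1.53719384e-04]), 'position': array([6.24265950e-01, 1.67813512e-04, 2.21572730e-01]), 'tool_rot': array([ 0.49955556,  0.50062835, -0.50043187,  0.49938305]), 'ft_force': array([-0.02273743,  0.18624541,  0.54045916]), 'moment': array([ 0.00546789, -0.01031312, -0.01784988]), 'grip_width': 0.08680588181963135}
scene {'intrinsics': array([[384.18000567,   0.        , 261.63469339],
       [  0.        , 384.18000567, 190.54962166],
       [  0.        ,   0.        ,   1.        ]]), 'position': array([-0.18952983, -0.59118803,  0.57353802]), 'attitude': array([ 0.76259114, -0.38917294,  0.22553655, -0.46490047])}
side {'intrinsics': array([[426.69505658,   0.        , 254.11332991],
       [  0.        , 426.69505658, 189.23691676],
       [  0.        ,   0.        ,   1.        ]]), 'position': array([0.24148166, 0.75420066, 0.56771624]), 'attitude': array([-0.1638513 ,  0.85466604, -0.48528002,  0.08486474])}
wrist {'intrinsics': array([[336.89236682,   0.        , 259.9641201 ],
       [  0.        , 336.89236682, 188.757599  ],
       [  0.        ,   0.        ,   1.        ]]), 'T_tool_cam': array([[ 5.19730862e-04, -3.07663826e-01,  9.51494982e-01,
        -1.62071162e-01],
       [ 9.99999842e-01, -4.17442906e-05, -5.59723381e-04,
         5.11945774e-04],
       [ 2.11926120e-04,  9.51495123e-01,  3.07663756e-01,
        -8.47895554e-02],
       [ 0.00000000e+00,  0.00000000e+00,  0.00000000e+00,
         1.00000000e+00]])}
```

View pics/scene0.png

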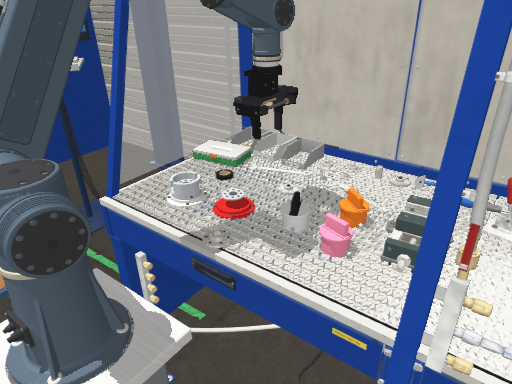

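View pics/side0.png

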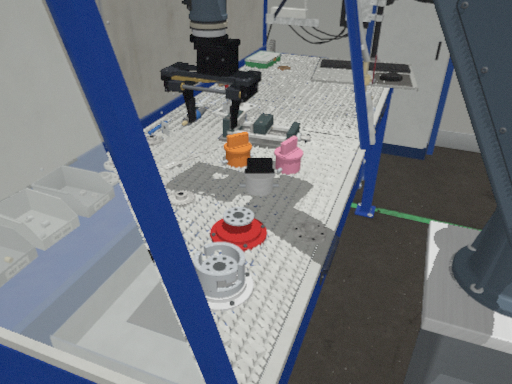

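View pics/wrist0.png

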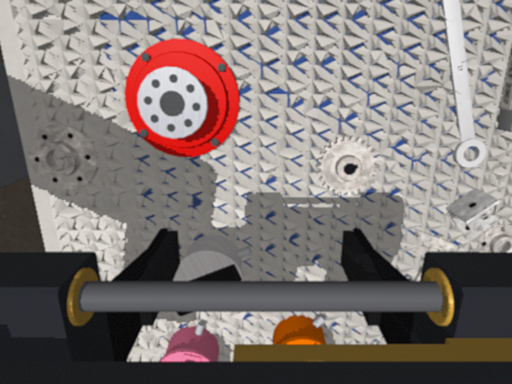

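The scene picture shows the cap (black wing) at about (296,212) and the pot at (186,188). In the side picture they are at (259,172) and (222,272). Next I'll measure them.

```bash
cat > h.py <<'E'
import numpy as np,cv2
from scipy.spatial.transform import Rotation as R
from rig import *
def T_of(p,q):
    T=np.eye(4);T[:3,:3]=R.from_quat(q).as_matrix();T[:3,3]=p;return T
def camT(n,o=None):
    c=camera_params(n)
    if n=="wrist": return c["intrinsics"],T_of(o["position"],o["tool_rot"])@c["T_tool_cam"]
    return c["intrinsics"],T_of(c["position"],c["attitude"])
def cloud(d,K,T):
    v,u=np.mgrid[:d.shape[0],:d.shape[1]]
    P=np.stack([(u-K[0,2])/K[0,0]*d,(v-K[1,2])/K[1,1]*d,d],-1)
    W=P@T[:3,:3].T+T[:3,3]; W[d<=0]=np.nan
    return W
def proj(P,K,T):
    p=(np.atleast_2d(P)-T[:3,3])@T[:3,:3]
    return np.c_[K[0,0]*p[:,0]/p[:,2]+K[0,2],K[1,1]*p[:,1]/p[:,2]+K[1,2]]
def snap(n,tag):
    o=get_obs(); im,d=camera(n); K,T=camT(n,o)
    np.savez(f"pics/{tag}.npz",im=im,d=d,K=K,T=T); cv2.imwrite(f"pics/{tag}.png",im[:,:,::-1]); return im,d,K,T
def crop(im,u0,v0,w,h,s,fn): cv2.imwrite(fn,cv2.resize(im[v0:v0+h,u0:u0+w,::-1],None,fx=s,fy=s,interpolation=cv2.INTER_CUBIC))
E
python3 - <<'E'
from h import *
for n,boxes in [("scene",{"cap":(275,185,40,50),"pot":(160,165,50,48)}),("side",{"cap":(235,150,48,50),"pot":(185,235,75,75)})]:
    z=np.load(f"pics/{n}0.npz");K,T=camT(n);W=cloud(z["d"],K,T)
    for k,(u,v,w,h) in boxes.items():
        P=W[v:v+h,u:u+w].reshape(-1,3);P=P[~np.isnan(P[:,0])]
        P=P[(P[:,2]>0.015)]
        print(n,k,len(P),"zmax",np.percentile(P[:,2],99))
        for lo,hi in [(0.02,.045),(.045,.055),(.055,.065),(.065,.08),(.08,.1)]:
            S=P[(P[:,2]>lo)&(P[:,2]<hi)]
            if len(S)>5: print(lo,len(S),S[:,:2].min(0),S[:,:2].max(0),S.mean(0))
    for k,(u,v,w,h) in boxes.items():
        s=min(800//w,600//h);crop(z["im"],u,v,w,h,s,f"pics/{n}_{k}0.png")
E
```

```text
scene cap 775 zmax 0.09223172492931524
0.02 226 [ 0.52570046 -0.16614614] [0.73128991 0.00322781] [ 0.56080001 -0.12899721  0.03101385]
0.045 144 [ 0.52403774 -0.17001494] [ 0.60471071 -0.0923045 ] [ 0.55183761 -0.13882623  0.05295613]
0.055 206 [ 0.52395278 -0.16824501] [ 0.60191292 -0.09240623] [ 0.55711044 -0.1345047   0.05684843]
0.065 44 [ 0.53227928 -0.14908884] [ 0.58802894 -0.12831196] [ 0.54679726 -0.14126758  0.07272228]
0.08 93 [ 0.53315493 -0.14840237] [ 0.59351455 -0.11352289] [ 0.55700875 -0.13489207  0.08922213]
scene pot 850 zmax 0.07264072603225666
0.02 243 [0.45931158 0.17759948] [0.60300457 0.45510415] [0.48561009 0.20459458 0.03182921]
0.045 171 [0.46002222 0.17840062] [0.55115679 0.26698011] [0.50234519 0.22211682 0.05098588]
0.055 164 [0.45957441 0.17898755] [0.55162872 0.2694424 ] [0.50318631 0.22238732 0.05989508]
0.065 208 [0.46038117 0.17924544] [0.55299048 0.27136444] [0.50392582 0.22413898 0.06985023]
side cap 1312 zmax 0.09239216970392866
0.02 422 [ 0.52017529 -0.27863071] [ 0.66807682 -0.09394403] [ 0.58048284 -0.15906502  0.03224954]
0.045 164 [ 0.52311481 -0.25837565] [ 0.66652049 -0.0871297 ] [ 0.5738425  -0.15419875  0.05190079]
0.055 297 [ 0.52450316 -0.26614435] [ 0.66750422 -0.08918761] [ 0.56535567 -0.13990342  0.05771829]
0.065 149 [ 0.53228018 -0.23978007] [ 0.5915408 -0.1100519] [ 0.55977108 -0.12731355  0.07240786]
0.08 166 [ 0.53296753 -0.14725995] [ 0.59320411 -0.10929068] [ 0.56251189 -0.12496723  0.08794658]
side pot 3597 zmax 0.25717287259031835
0.02 714 [0.45805148 0.07487322] [0.56313264 0.27454576] [0.49163954 0.21834754 0.02826378]
0.045 682 [0.45936889 0.18758252] [0.54731886 0.27483653] [0.50574212 0.22420133 0.05187084]
0.055 324 [0.45969179 0.18690591] [0.54701079 0.27393306] [0.50227048 0.23133631 0.06032616]
0.065 703 [0.4598058  0.18037305] [0.55176466 0.27362214] [0.50405664 0.23131019 0.07077339]
```

View pics/side_pot0.png

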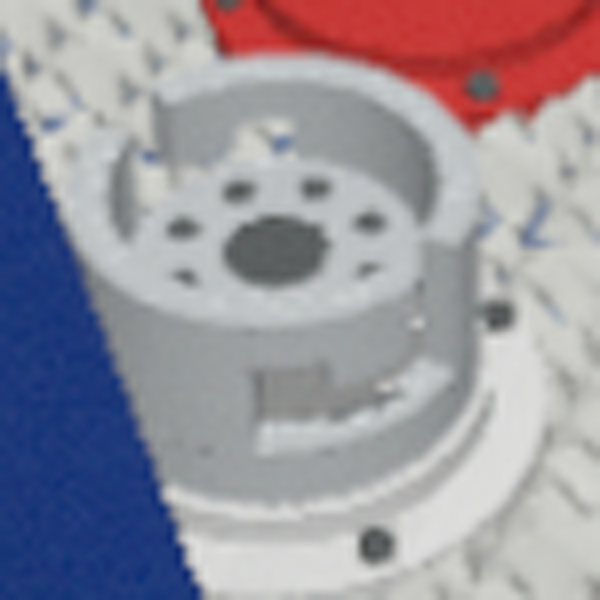

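View pics/scene_pot0.png

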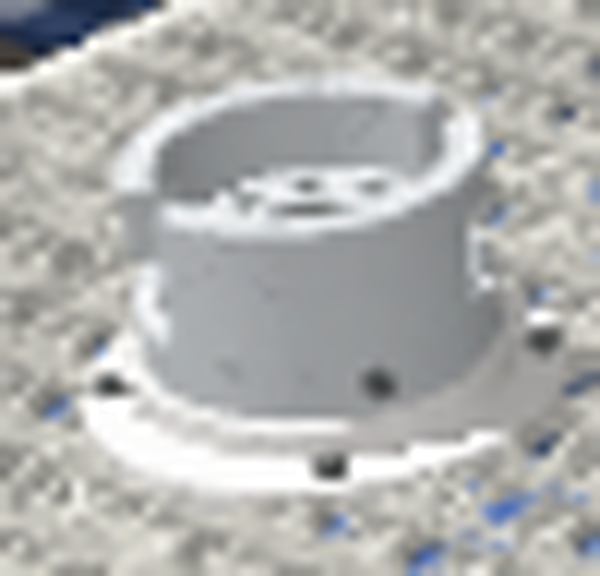

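View pics/side_cap0.png

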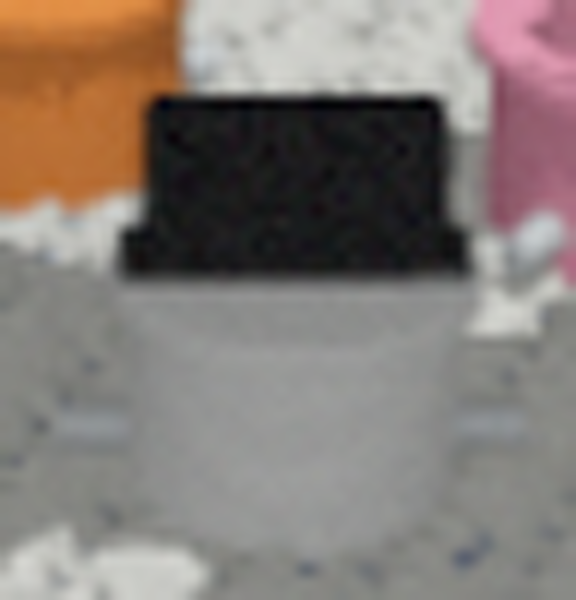

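View pics/scene_cap0.png

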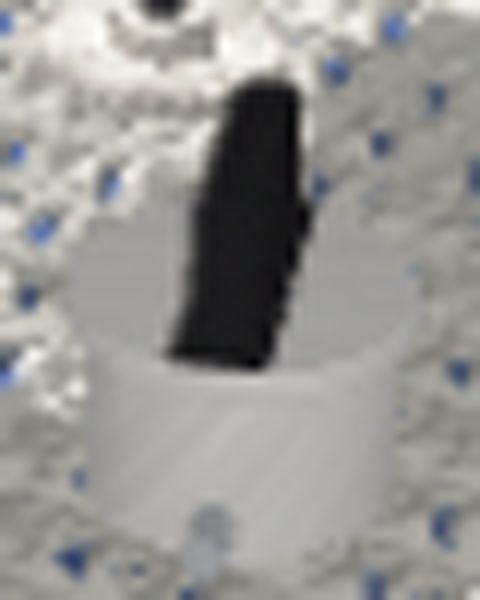

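Run:
```python
from h import *
from scipy.optimize import least_squares
def circ(S,r):
    f=lambda c:np.hypot(S[:,0]-c[0],S[:,1]-c[1])-r
    return least_squares(f,S.mean(0)[:2],loss='soft_l1',f_scale=.002).x
for n,boxes in [("scene",{"cap":(275,185,40,50),"pot":(160,165,50,48)}),("side",{"cap":(235,150,48,50),"pot":(185,235,75,75)})]:
    z=np.load(f"pics/{n}0.npz");K,T=camT(n);W=cloud(z["d"],K,T)
    u,v,w,h=boxes["cap"];P=W[v:v+h,u:u+w].reshape(-1,3);P=P[~np.isnan(P[:,0])]
    S=P[(P[:,2]>.086)&(P[:,2]<.096)&(np.hypot(P[:,0]-.563,P[:,1]+.13)<.05)]
    m=S.mean(0);U,s,Vt=np.linalg.svd(S[:,:2]-m[:2]);print(n,"wing",(S[:,:2].min(0)+S[:,:2].max(0))/2,m,np.degrees(np.arctan2(Vt[0,1],Vt[0,0])))
    # oriented extents
    a=Vt[0];b=np.array([-a[1],a[0]]);ea=(S[:,:2]-m[:2])@a;eb=(S[:,:2]-m[:2])@b
    print("ext",np.ptp(ea),np.ptp(eb),"ctr",m[:2]+a*(ea.max()+ea.min())/2+b*(eb.max()+eb.min())/2)
    S=P[(P[:,2]>.01)&(P[:,2]<.045)&(np.hypot(P[:,0]-.563,P[:,1]+.13)<.045)];print("plug fit",circ(S,.035))
    u,v,w,h=boxes["pot"];P=W[v:v+h,u:u+w].reshape(-1,3);P=P[~np.isnan(P[:,0])]
    r=np.hypot(P[:,0]-.506,P[:,1]-.226)
    S=P[(P[:,2]>.02)&(P[:,2]<.068)&(r>.042)&(r<.052)];c=circ(S,.046);print("pot outer",c,len(S))
    S=P[(P[:,2]>.02)&(P[:,2]<.068)&(r>.03)&(r<.041)];print("pot inner",circ(S,.037),len(S))
    S=P[(abs(P[:,2]-.072)<.0025)];
    c=np.array([.506,.226]); th=np.degrees(np.arctan2(S[:,1]-c[1],S[:,0]-c[0]));rr=np.hypot(S[:,0]-c[0],S[:,1]-c[1])
    k=(rr>.034)&(rr<.05);print("top rim",(S[k,:2].min(0)+S[k,:2].max(0))/2,S[k,2].mean())
    print("hist",np.histogram(th[k],np.arange(-180,181,10))[0])
```

```text
scene wing [ 0.56371633 -0.1306829 ] [ 0.56005713 -0.13310353  0.09070833] -157.49260244710442
ext 0.06000343119375959 0.01543912714924546 ctr [ 0.56376945 -0.13102005]
plug fit [ 0.56491152 -0.12995664]
pot outer [0.50734128 0.22705548] 413
pot inner [0.50626879 0.22666808] 130
top rim [0.50752351 0.22570443] 0.07126764342223108
hist [4 4 6 5 7 5 4 6 7 3 3 3 2 4 2 3 0 2 5 3 4 5 4 4 4 3 4 4 5 5 2 4 3 3 0 2]
side wing [ 0.5634411  -0.12827531] [ 0.5622925  -0.12625094  0.09032428] -157.6320407257528
ext 0.06205585528234099 0.017391759980888773 ctr [ 0.56269996 -0.12741057]
plug fit [ 0.5633893  -0.13065913]
pot outer [0.50617192 0.22642592] 782
pot inner [0.50573962 0.22688402] 399
top rim [0.50597456 0.2269976 ] 0.07189943172829545
hist [13 13 15 11 17 14 15 15 15 13 16 15 15 14 15 12  0  7 16 15 14 13 16 18
 15 20 20 21 21 23 20 20 20  6  0 16]
```

Run:
```python
from h import *
from scipy.optimize import minimize_scalar
print(R.from_quat(get_obs()["tool_rot"]).as_matrix().round(3))
c=np.array([.5063,.2268])
for n,b in [("scene",(160,165,50,48)),("side",(185,235,75,75))]:
    z=np.load(f"pics/{n}0.npz");K,T=camT(n);W=cloud(z["d"],K,T)
    u,v,w,h=b;P=W[v:v+h,u:u+w].reshape(-1,3);P=P[~np.isnan(P[:,0])]
    r=np.hypot(P[:,0]-c[0],P[:,1]-c[1]);th=np.degrees(np.arctan2(P[:,1]-c[1],P[:,0]-c[0]))
    S=(P[:,2]>.062)&(P[:,2]<.075)&(r>.034)&(r<.049)
    a=np.sort(th[S]); 
    k=a[(a>-35)&(a<15)];print(n,k.round(1)); k=a[(a>140)];print(k.round(1))
# objects: lookalikes
z=np.load("pics/side0.npz");K,T=camT("side");W=cloud(z["d"],K,T);im=z["im"].astype(int)
for nm,m in [("orange",(im[...,0]>180)&(im[...,1]<160)&(im[...,2]<90)&(im[...,1]>70)),("pink",(im[...,0]>180)&(im[...,2]>120)&(im[...,1]<150))]:
    m=m.copy();m[:100]=0;P=W[m];P=P[P[:,2]>.06];print(nm,len(P),P.min(0),P.max(0))
```

```text
[[-0.002  1.     0.   ]
 [ 0.     0.    -1.   ]
 [-1.    -0.002 -0.   ]]
scene [-30.7 -29.8 -28.6  -9.6  -7.7  -5.7  -5.5  -5.   -3.7  -3.7  -2.2  -1.9
  -1.6   1.9   2.    2.3   2.5   3.    7.1   7.9   8.    9.8  11.4  11.4]
[140.1 141.1 142.3 147.6 149.7 151.9 153.2 153.3 153.4 154.1 154.8 155.1
 155.2 155.2 155.7 173.2 174.5 176.1]
side [-34.7 -33.8 -33.5 -33.5 -33.2 -33.  -32.  -31.6 -31.5 -31.3 -30.7 -30.2
 -29.2 -29.  -28.9 -28.8 -28.5 -27.7 -27.7 -27.6 -27.5 -27.3 -26.8 -26.5
 -26.3 -26.3 -26.1 -25.8 -25.6 -25.3 -25.2 -25.  -24.5  -6.1  -5.   -3.9
  -3.8  -3.7  -3.4  -2.9  -2.6  -2.5  -2.4  -0.1   0.4   0.6   0.7   1.
   1.8   2.2   2.3   2.6   2.8   2.9   3.7   4.7   4.7   5.5   5.8   5.9
   7.2   7.9   8.    9.2   9.9  11.4  11.5  11.8  12.1  12.7  13.3  13.3
  14.6  14.7]
[140.5 140.6 140.8 140.8 141.4 141.5 141.6 141.9 142.1 143.  143.6 143.8
 143.8 144.1 144.6 145.9 145.9 145.9 146.1 146.2 146.7 146.7 146.8 148.4
 148.6 148.6 148.7 148.7 148.8 149.  149.  149.2 149.3 150.  150.3 151.9
 152.1 152.2 152.2 152.4 153.  153.3 153.9 154.  154.3 154.3 172.8 172.9
 173.9 174.1 174.3 174.4 174.4 174.4 174.5 174.9 175.  175.  175.3 175.9
 176.  176.1 176.1 176.3 176.3 176.4 176.6 176.7 176.9 177.2 178.8 179.1
 179.1]
orange 222 [ 0.65023767 -0.27076522  0.06017444] [ 0.69706422 -0.2183633   0.09373132]
pink 46 [ 0.47948293 -0.29634404  0.06022908] [0.54066002 0.18932321 0.09130581]
```

Call:
send_rows --steps '[[[0,-1.5,3.26,0,0,0],[0,-1.5,3.26,0,0,0],[0,-1.5,3.26,0,0,0],[0,-1.5,3.26,0,0,0],[0,0,0,-1,0,0],[0,0,0,-1,0,0],[0,0,0,-1,0,0],[0,0,0,-1,0,0]]]' --gripper 0.3 --force 45

```text
time: 0.82
position: [0.5608, -0.1352, 0.2186]
tool_rot: [0.379, 0.599, -0.38, 0.595]
ft_force: [-1.0, -0.4, 0.3]
grip_width: 0.0613
```

Call:
send_rows --steps '[[[0,0,0,-1,0,0],[0,0,0,-1,0,0],[0,0,0,-1,0,0],[0,0,0,-1,0,0],[0,0,0,-1,0,0],[0,0,0,-1,0,0],[0,0,0,-1,0,0],[0,0,0,-1,0,0]]]'

```text
time: 1.48
position: [0.5583, -0.1353, 0.2159]
tool_rot: [0.091, 0.706, -0.088, 0.697]
ft_force: [-0.6, 0.5, -0.6]
grip_width: 0.0608
```

Call:
send_rows --steps '[[[0,0,0,-1,0,0],[0,0,0,-1,0,0],[0,0,0,-1,0,0],[0,0,0,-1,0,0],[0,0,0,-1,0,0],[0,0,0,-1,0,0],[0,0,0,-0.7,0,0],[0,0,0,0,0,0]]]'

```text
time: 2.15
position: [0.5561, -0.1343, 0.2132]
tool_rot: [-0.166, 0.691, 0.175, 0.681]
ft_force: [-0.8, 0.2, 0.1]
grip_width: 0.0611
```

```bash
cat >> h.py <<'E'
def st():
    o=get_obs();M=R.from_quat(o["tool_rot"]).as_matrix()
    yaw=np.degrees(np.arctan2(M[1,1],M[0,1]))
    print("t%.2f"%o["time"],"p",o["position"].round(4),"yaw %.2f"%yaw,"tiltx",M[:,0].round(4),"F",o["ft_force"].round(1),"M",o["moment"].round(2),"w %.4f"%o["grip_width"],"q",o["q"].round(2));return o,M
def delta(target,yaw=None):
    o,M=st();d=M.T@(np.array(target)-o["position"])*100;print("shift cm",d.round(2))
    if yaw is not None:
        y=np.radians(yaw);D=np.array([[0,np.cos(y),np.sin(y)],[0,np.sin(y),-np.cos(y)],[-1,0,0]])
        print("turn units",(np.degrees(R.from_matrix(M.T@D).as_rotvec())/6).round(2))
E
python3 - <<'E'
from h import *
delta([.5638,-.1303,.22],112.4)
im,d,K,T=snap("wrist","w1")
E
```

```text
t2.15 p [ 0.5561 -0.1343  0.2132] yaw 117.91 tiltx [-0.0172  0.0079 -0.9998] F [-0.8  0.2  0.1] M [ 0.14 -0.03 -0.01] w 0.0611 q [-0.43  0.48  1.56 -0.    1.12 -2.49]
shift cm [-0.69  0.    0.86]
turn units [ 0.92 -0.12 -0.14]
```

View pics/w1.png

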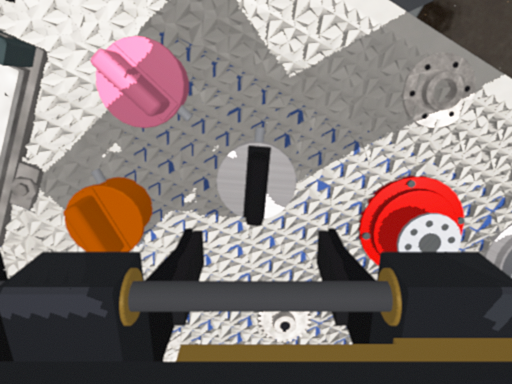

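The wrist view shows the cap with its black wing centred near (257,183). The pink look-alike is at (140,80) and the orange one at (108,215), both clear of the fingers.

Run:
```python
from h import *
from scipy.optimize import least_squares
z=np.load("pics/w1.npz");W=cloud(z["d"],z["K"],z["T"]);P=W[130:240,205:310].reshape(-1,3)
P=P[np.hypot(P[:,0]-.5635,P[:,1]+.13)<.06]
S=P[P[:,2]>.085];m=S.mean(0)
rect=cv2.minAreaRect((S[:,:2]*1000).astype(np.float32));print(len(S),m,rect)
U,s,Vt=np.linalg.svd(S[:,:2]-m[:2]);print(np.degrees(np.arctan2(Vt[0,1],Vt[0,0])))
D=P[abs(P[:,2]-.055)<.005];c,r=cv2.minEnclosingCircle((D[:,:2]*1000).astype(np.float32));print("disc",c,r,D[:,2].mean())
G=P[P[:,2]<.02];print("ground z",np.median(G[:,2]))
```

```text
1194 [ 0.5637719  -0.1328817   0.09094165] ((565.2923583984375, -132.13336181640625), (63.202598571777344, 16.061412811279297), 23.145456314086914)
22.96326677345848
disc (565.6851196289062, -132.03614807128906) 39.88606262207031 0.0558303802849757
ground z 0.004193572387222344
```

Run:
```python
from h import *
delta([.5646,-.1313,.115],112.8)
```

```text
t2.20 p [ 0.5561 -0.1343  0.2131] yaw 117.76 tiltx [-0.0173  0.0079 -0.9998] F [ 0.5 -1.   1.1] M [ 0.12 -0.04 -0.01] w 0.0610 q [-0.43  0.48  1.56 -0.    1.12 -2.49]
shift cm [ 9.8  -0.28  1.  ]
turn units [ 0.83 -0.12 -0.14]
```

Call:
send_rows --steps '[[[0,-0.28,1.0,0.8,-0.12,-0.14],[0,0,0,0,0,0],[3,0,0,0,0,0],[3,0,0,0,0,0],[3,0,0,0,0,0],[0,0,0,0,0,0]]]'

```text
time: 2.7
position: [0.5682, -0.1333, 0.1229]
tool_rot: [-0.141, 0.691, 0.138, 0.695]
ft_force: [-1.0, 0.3, 0.8]
grip_width: 0.0608
```

Run:
```python
from h import *
delta([.5646,-.1313,.115],112.8)
im,d,K,T=snap("wrist","w2")
W=cloud(d,K,T);P=W.reshape(-1,3)
P=P[np.hypot(P[:,0]-.5645,P[:,1]+.131)<.06]
S=P[(P[:,2]>.085)&(P[:,2]<.096)];rect=cv2.minAreaRect((S[:,:2]*1000).astype(np.float32));print(len(S),rect)
m=S.mean(0);U,s,Vt=np.linalg.svd(S[:,:2]-m[:2]);print(np.degrees(np.arctan2(Vt[0,1],Vt[0,0])))
```

```text
t2.70 p [ 0.5682 -0.1333  0.1229] yaw 112.69 tiltx [ 0.0059 -0.0032 -1.    ] F [-1.   0.3  0.8] M [ 0.15 -0.03  0.03] w 0.0608 q [-0.42  0.6   1.63 -0.    0.9  -2.39]
shift cm [ 0.79  0.33 -0.26]
turn units [-0.02  0.04  0.05]
2365 ((565.2802124023438, -131.96865844726562), (63.364501953125, 15.855852127075195), 23.246313095092773)
23.28614442748535
```

View pics/w2.png

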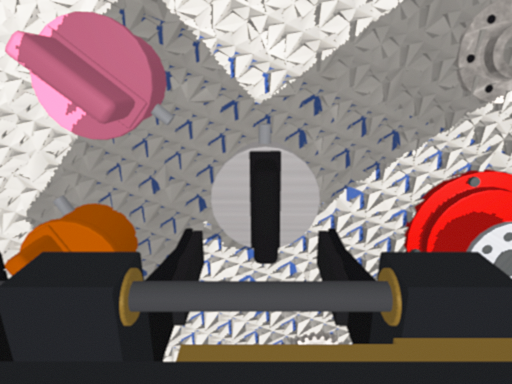

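The wing is straight between the fingers, at column 264, where the finger mid-line is about 262. I'll go down now.

Call:
send_rows --steps '[[[1.0,0.25,-0.3,0,0.04,0.05],[2.5,0,0,0,0,0],[2.0,0,0,0,0,0],[0.5,0,0,0,0,0],[0,0,0,0,0,0]]]'

```text
time: 3.17
position: [0.5711, -0.1356, 0.0703]
tool_rot: [-0.143, 0.689, 0.136, 0.698]
ft_force: [0.1, -0.1, -0.5]
grip_width: 0.0608
```

Run:
```python
from h import *
delta([.5652,-.1318,.059],113.2)
```

```text
t3.17 p [ 0.5711 -0.1356  0.0703] yaw 112.75 tiltx [ 0.0148 -0.007  -0.9999] F [ 0.1 -0.1 -0.5] M [ 0.15  0.01 -0.03] w 0.0608 q [-0.42  0.68  1.66 -0.    0.78 -2.39]
shift cm [ 1.12  0.59 -0.41]
turn units [-0.07  0.1   0.12]
```

Call:
send_rows --steps '[[[0,0.59,-0.41,-0.07,0.1,0.12],[0,0,0,0,0,0],[0.4,0,0,0,0,0],[0.4,0,0,0,0,0],[0,0,0,0,0,0]]]'

```text
time: 3.58
position: [0.5677, -0.1327, 0.0675]
tool_rot: [-0.144, 0.69, 0.141, 0.695]
ft_force: [-0.0, 0.1, 0.3]
grip_width: 0.0611
```

Run:
```python
from h import *
delta([.5652,-.1318,.059],113.2)
```

```text
t3.58 p [ 0.5677 -0.1327  0.0675] yaw 113.25 tiltx [ 0.0073 -0.0027 -1.    ] F [-0.   0.1  0.3] M [ 0.15  0.02 -0.03] w 0.0611 q [-0.42  0.68  1.67  0.    0.78 -2.4 ]
shift cm [ 0.85  0.19 -0.2 ]
turn units [0.01 0.05 0.05]
```

Call:
send_rows --steps '[[[0.8,0.25,-0.25,0,0.06,0.06],[0.4,0,0,0,0,0],[0,0,0,0,0,0]]]'

```text
time: 3.83
position: [0.5651, -0.1317, 0.0563]
tool_rot: [-0.143, 0.692, 0.142, 0.693]
ft_force: [-0.4, -0.5, 8.3]
grip_width: 0.0608
```

Run:
```python
from h import *
delta([.5652,-.1318,.059],113.2)
```

```text
t3.83 p [ 0.5651 -0.1317  0.0563] yaw 113.26 tiltx [ 8.e-04 -2.e-04 -1.e+00] F [-0.4 -0.5  8.3] M [0.17 0.04 0.03] w 0.0608 q [-0.42  0.7   1.67  0.    0.77 -2.4 ]
shift cm [-0.27 -0.01  0.  ]
turn units [0.01 0.01 0.  ]
```

Call:
send_rows --steps '[[[-0.25,0,0,0,0,0],[0,0,0,0,0,0]]]'

```text
time: 4.0
position: [0.565, -0.1316, 0.0584]
tool_rot: [-0.143, 0.692, 0.143, 0.693]
ft_force: [-0.6, 0.5, -0.2]
grip_width: 0.0607
```

Call:
send_rows --steps '[[[0,0,0,0,0,0],[0,0,0,0,0,0],[0,0,0,0,0,0],[0,0,0,0,0,0],[0,0,0,0,0,0],[0,0,0,0,0,0]]]' --gripper 1 --force 45

```text
time: 4.5
position: [0.5643, -0.1314, 0.057]
tool_rot: [-0.142, 0.693, 0.143, 0.692]
ft_force: [0.1, 0.1, 0.1]
grip_width: 0.0288
```

Run:
```python
from h import *
st()
```

```text
t4.50 p [ 0.5643 -0.1314  0.057 ] yaw 113.26 tiltx [-1.6e-03  8.0e-04 -1.0e+00] F [0.1 0.1 0.1] M [ 0.13 -0.04  0.03] w 0.0288 q [-0.42  0.7   1.67  0.    0.77 -2.4 ]
```

Call:
send_rows --steps '[[[-0.1,0,0,0,0,0],[0,0,0,0,0,0],[0,0,0,0,0,0],[0,0,0,0,0,0],[0,0,0,0,0,0]]]'

```text
time: 4.92
position: [0.5643, -0.1314, 0.0579]
tool_rot: [-0.142, 0.693, 0.143, 0.692]
ft_force: [0.5, 0.4, -0.6]
grip_width: 0.016
```

Run:
```python
from h import *
st()
```

```text
t4.92 p [ 0.5643 -0.1314  0.0579] yaw 113.26 tiltx [-1.7e-03  9.0e-04 -1.0e+00] F [ 0.5  0.4 -0.6] M [ 0.19 -0.05 -0.05] w 0.0160 q [-0.42  0.7   1.67  0.    0.77 -2.4 ]
```

Call:
send_rows --steps '[[[-1.0,0,0,0,0,0],[-2.5,0,0,0,0,0],[-3,0,0,0,0,0],[-3,0,0,0,0,0],[-3,0,0,0,0,0],[-1.5,0,0,0,0,0],[0,0,0,0,0,0]]]'

```text
time: 5.5
position: [0.5611, -0.13, 0.2031]
tool_rot: [-0.14, 0.696, 0.145, 0.689]
ft_force: [1.1, -1.1, -1.9]
grip_width: 0.0161
```

Run:
```python
from h import *
delta([.5063,.2268,.21],113.26)
snap("wrist","w3")
```

```text
t5.50 p [ 0.5611 -0.13    0.2031] yaw 113.26 tiltx [-0.0125  0.0057 -0.9999] F [ 1.1 -1.1 -1.9] M [ 0.16 -0.05  0.05] w 0.0161 q [-0.42  0.49  1.57  0.    1.1  -2.4 ]
shift cm [-0.42 34.94  9.05]
turn units [ 0.   -0.09 -0.1 ]
```

View pics/w3.png

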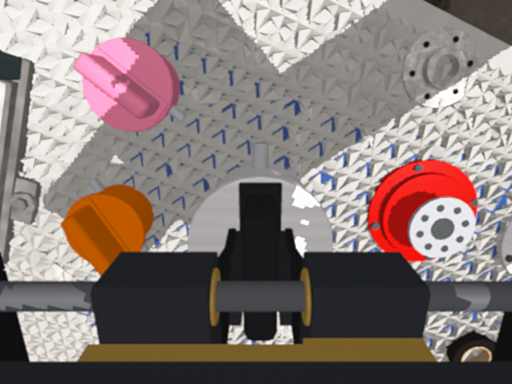

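The cap is held upright, with a pin visible at (260,155). I'll carry it towards the pot and stop short to look at the slots.

Call:
send_rows --steps '[[[-0.2,2,-0.2,0,-0.09,-0.1],[-0.1,3.5,-0.4,0,0,0],[0,3.7,-0.4,0,0,0],[0,3.7,-0.4,0,0,0],[0,3.7,-0.4,0,0,0],[0,3.7,-0.4,0,0,0],[0,3.5,-0.4,0,0,0],[0,2,-0.3,0,0,0]]]'

```text
time: 6.22
position: [0.4228, 0.0993, 0.1953]
tool_rot: [-0.137, 0.698, 0.139, 0.688]
ft_force: [0.2, 0.8, -2.1]
grip_width: 0.0157
```

Call:
send_rows --steps '[[[0,0,0,0.7,0,0],[0,0,0,1,0,0],[0,0,0,1,0,0],[0,0,0,1,0,0],[0,0,0,1,0,0],[0,0,0,0.7,0,0],[0,0,0,0,0,0]]]'

```text
time: 6.8
position: [0.4058, 0.1056, 0.1861]
tool_rot: [0.066, 0.719, -0.068, 0.688]
ft_force: [0.0, 0.3, -1.8]
grip_width: 0.0154
```

Run:
```python
from h import *
delta([.424,.114,.21],74)
snap("wrist","w4")
```

```text
t6.80 p [0.4058 0.1056 0.1861] yaw 79.18 tiltx [-0.0444  0.0017 -0.999 ] F [ 0.   0.3 -1.8] M [ 0.08 -0.06  0.08] w 0.0154 q [-0.01  0.33  1.94  0.    0.92 -1.4 ]
shift cm [-2.47  1.15  1.52]
turn units [ 0.86 -0.42  0.08]
```

View pics/w4.png

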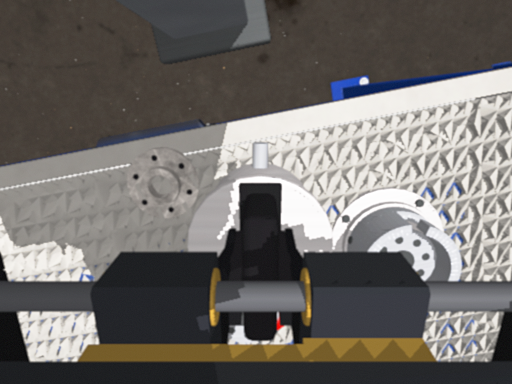

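The camera's up direction is -z of the tool, so the gripper still half hides the pot at (400,250). I'll shift outward to bring it into view.

Call:
send_rows --steps '[[[-0.5,0,2,0.4,-0.4,0.08],[-0.8,0.2,3.5,0.4,0,0],[-0.8,0.2,3.5,0,0,0],[-0.5,0,3,0,0,0],[0,0,0,0,0,0],[0,0,0,0,0,0]]]'

```text
time: 7.35
position: [0.52, 0.0798, 0.2044]
tool_rot: [0.092, 0.708, -0.092, 0.695]
ft_force: [-0.8, 0.7, -2.7]
grip_width: 0.0157
```

Run:
```python
from h import *
delta([.53,.085,.21],74)
snap("wrist","w5")
```

```text
t7.35 p [0.52   0.0798 0.2044] yaw 75.08 tiltx [-0.0183  0.0016 -0.9998] F [-0.8  0.7 -2.7] M [0.12 0.01 0.01] w 0.0157 q [-0.06  0.43  1.69  0.    1.05 -1.37]
shift cm [-0.57  0.76  0.82]
turn units [ 0.18 -0.17  0.03]
```

View pics/w5.png

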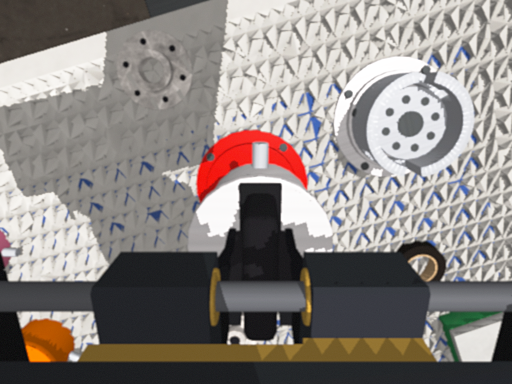

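The pot is in full view, with its centre near (420,120). The slot gaps show at about (428,75) and (408,172).

Run:
```python
from h import *
from scipy.optimize import least_squares
z=np.load("pics/w5.npz");W=cloud(z["d"],z["K"],z["T"]);P=W[45:190,325:485].reshape(-1,3);P=P[~np.isnan(P[:,0])]
crop(z["im"],325,45,160,145,4,"pics/w5c.png")
S=P[abs(P[:,2]-.072)<.003]
r=np.hypot(S[:,0]-.506,S[:,1]-.226);S=S[(r>.030)&(r<.053)]
print(len(S),S[:,2].mean(),S.min(0),S.max(0))
# annulus fit: penalise points outside 37..46
def f(c):
    r=np.hypot(S[:,0]-c[0],S[:,1]-c[1]);return np.maximum(r-.046,0)+np.maximum(.037-r,0)
c=least_squares(f,[.506,.226],diff_step=1e-4).x
c2,rad=cv2.minEnclosingCircle((S[:,:2]*1000).astype(np.float32));print("annulus",c,"enc",c2,rad)
th=np.sort(np.degrees(np.arctan2(S[:,1]-c[1],S[:,0]-c[0])))
g=np.diff(th);
for i in np.argsort(g)[-3:]: print(th[i],th[i+1],(th[i]+th[i+1])/2)
```

```text
3104 0.07159460947438645 [0.46194525 0.17897644 0.0690217 ] [0.55385061 0.27213657 0.07400587]
annulus [0.50779004 0.22515034] enc (508.31573486328125, 225.56356811523438) 46.770992279052734
154.65570201750904 155.57405570553306 155.11487886152105
155.57405570553306 173.34662385989498 164.46033978271402
-25.424976620406625 -6.196174546774477 -15.810575583590552
```

View pics/w5c.png

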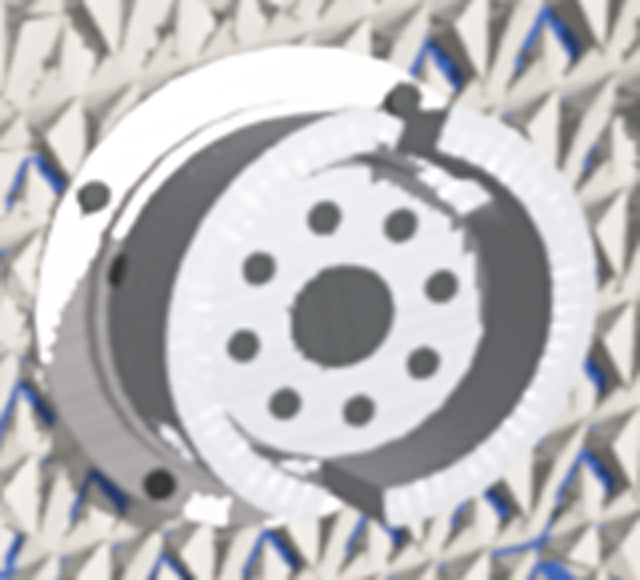

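Run:
```python
from h import *
delta([.5072,.2259,.16],74.3)
```

```text
t7.40 p [0.5208 0.0796 0.2046] yaw 75.07 tiltx [-0.0161  0.0011 -0.9999] F [ 1.1  0.5 -1.7] M [ 0.1  -0.15  0.03] w 0.0157 q [-0.06  0.43  1.69  0.    1.05 -1.37]
shift cm [ 4.49 13.8  -5.01]
turn units [ 0.13 -0.15  0.03]
```

Call:
send_rows --steps '[[[0,2,-0.8,0.13,-0.15,0.03],[0,3,-1.1,0,0,0],[0,3,-1.1,0,0,0],[0,3,-1.1,0,0,0],[0,2,-0.7,0,0,0],[0,0,0,0,0,0],[0,0,0,0,0,0]]]'

```text
time: 7.98
position: [0.4991, 0.2211, 0.199]
tool_rot: [0.093, 0.706, -0.097, 0.696]
ft_force: [-0.3, 0.6, -2.6]
grip_width: 0.0158
```

Run:
```python
from h import *
delta([.5072,.2259,.16],74.3)
```

```text
t7.98 p [0.4991 0.2211 0.199 ] yaw 74.52 tiltx [-0.0147 -0.003  -0.9999] F [-0.3  0.6 -2.6] M [ 0.03  0.01 -0.01] w 0.0158 q [ 0.21  0.46  1.65  0.    1.05 -1.09]
shift cm [3.89 0.7  0.71]
turn units [ 0.04 -0.13  0.06]
```

Call:
send_rows --steps '[[[0.8,0.7,0.7,0.04,-0.13,0.06],[1.2,0,0,0,0,0],[1.2,0,0,0,0,0],[0.6,0,0,0,0,0],[0,0,0,0,0,0]]]'

```text
time: 8.4
position: [0.5033, 0.2223, 0.1586]
tool_rot: [0.094, 0.702, -0.097, 0.699]
ft_force: [-0.5, -1.2, -3.1]
grip_width: 0.0158
```

Run:
```python
from h import *
delta([.5072,.2259,.14],74.3)
```

```text
t8.40 p [0.5033 0.2223 0.1586] yaw 74.44 tiltx [-0.0046 -0.0037 -1.    ] F [-0.5 -1.2 -3.1] M [ 0.11 -0.04 -0.02] w 0.0158 q [ 0.21  0.52  1.68 -0.    0.95 -1.08]
shift cm [1.85 0.46 0.29]
turn units [ 0.02 -0.03  0.05]
```

Call:
send_rows --steps '[[[0.5,0.55,0.35,0,-0.04,0.06],[0.5,0,0,0,0,0],[0.5,0.1,0,0,0,0.02],[0,0,0,0,0,0]]]'

```text
time: 8.73
position: [0.5091, 0.2262, 0.1429]
tool_rot: [0.098, 0.7, -0.095, 0.701]
ft_force: [-0.2, -0.2, -2.5]
grip_width: 0.0157
```

Run:
```python
from h import *
delta([.5072,.2259,.14],74.3)
for n in ["scene","side"]:
    im,d,K,T=snap(n,n+"1")
    u,v=proj([.507,.226,.08],K,T)[0].astype(int)
    crop(im,u-45,v-45,90,90,6,f"pics/{n}1c.png")
```

```text
t8.73 p [0.5091 0.2262 0.1429] yaw 74.33 tiltx [ 0.0025  0.0035 -1.    ] F [-0.2 -0.2 -2.5] M [ 0.09 -0.    0.01] w 0.0157 q [ 0.22  0.54  1.68  0.    0.91 -1.08]
shift cm [ 0.29 -0.08 -0.17]
turn units [ 0.01  0.01 -0.04]
```

View pics/scene1c.png

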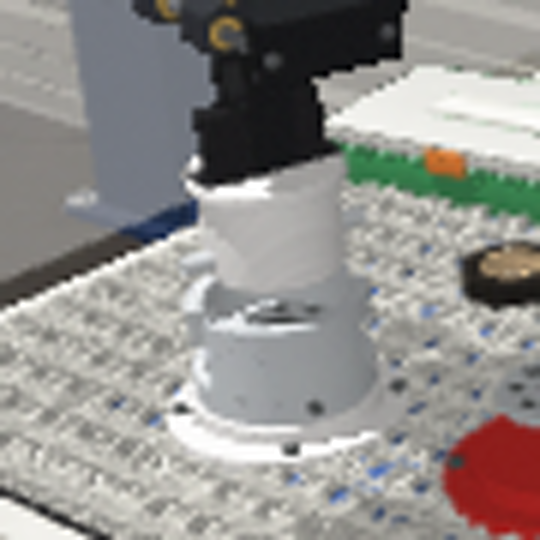

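View pics/side1c.png

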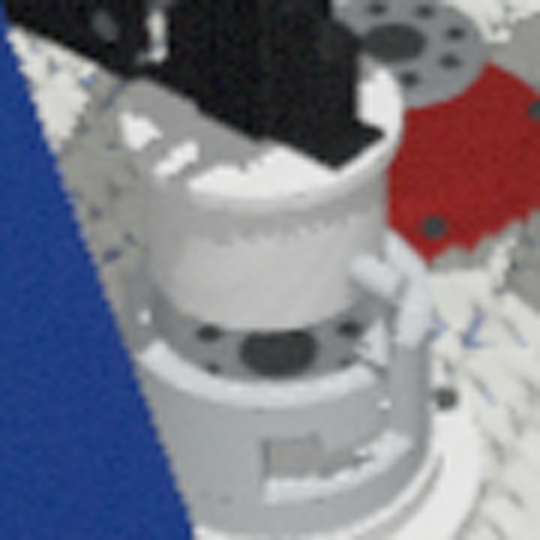

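Run:
```python
from h import *
from scipy.optimize import least_squares
for n in ["scene","side"]:
    z=np.load(f"pics/{n}1.npz");W=cloud(z["d"],z["K"],z["T"]).reshape(-1,3);W=W[~np.isnan(W[:,0])]
    r=np.hypot(W[:,0]-.5075,W[:,1]-.226)
    for nm,lo,hi,R0 in [("plug",.090,.128,.035),("collar",.025,.068,.046),("disc",.133,.140,.04)]:
        S=W[(W[:,2]>lo)&(W[:,2]<hi)&(abs(r-R0)<.005)]
        c=least_squares(lambda c:np.hypot(S[:,0]-c[0],S[:,1]-c[1])-R0,[.507,.226],loss='soft_l1',f_scale=.001).x
        print(n,nm,len(S),c.round(4))
```

```text
scene plug 268 [0.5101 0.227 ]
scene collar 384 [0.5074 0.227 ]
scene disc 59 [0.5098 0.2273]
side plug 693 [0.5088 0.2261]
side collar 693 [0.5067 0.2263]
side disc 146 [0.509  0.2258]
```

Call:
send_rows --steps '[[[0.3,-0.08,-0.22,0,0,-0.04],[0.3,0,0,0,0,0],[0.0,0,0,0,0,0]]]'

```text
time: 9.08
position: [0.5074, 0.2263, 0.1379]
tool_rot: [0.096, 0.699, -0.096, 0.702]
ft_force: [0.5, -1.0, -2.2]
grip_width: 0.0157
```

Run:
```python
from h import *
delta([.5068,.226,.125],74.3)
```

```text
t9.08 p [0.5074 0.2263 0.1379] yaw 74.35 tiltx [ 4.1e-03 -5.0e-04 -1.0e+00] F [ 0.5 -1.  -2.2] M [ 0.09 -0.04  0.02] w 0.0157 q [ 0.22  0.55  1.69 -0.    0.9  -1.08]
shift cm [ 1.29 -0.05 -0.06]
turn units [ 0.01  0.04 -0.01]
```

Call:
send_rows --steps '[[[0.6,-0.05,-0.1,0,0.04,-0.01],[0.4,0,-0.03,0,0,0],[0.3,0,-0.03,0,0,0],[0,0,0,0,0,0]]]'

```text
time: 9.42
position: [0.5056, 0.2265, 0.1238]
tool_rot: [0.096, 0.701, -0.096, 0.701]
ft_force: [-0.8, -0.5, -1.8]
grip_width: 0.0153
```

Run:
```python
from h import *
delta([.5068,.226,.125],74.3)
```

```text
t9.42 p [0.5056 0.2265 0.1238] yaw 74.38 tiltx [-2.e-04 -3.e-04 -1.e+00] F [-0.8 -0.5 -1.8] M [ 0.13 -0.07 -0.02] w 0.0153 q [ 0.22  0.57  1.7  -0.    0.87 -1.08]
shift cm [-0.12 -0.01  0.13]
turn units [ 0.01 -0.    0.  ]
```

Call:
send_rows --steps '[[[0.3,0,0.12,0,0,0],[0.3,0,0,0,0,0],[0,0,0,0,0,0]]]'

```text
time: 9.67
position: [0.5068, 0.2261, 0.1169]
tool_rot: [0.096, 0.701, -0.096, 0.7]
ft_force: [-0.1, 0.4, -2.5]
grip_width: 0.0156
```

Run:
```python
from h import *
delta([.5068,.226,.112],74.3)
```

```text
t9.67 p [0.5068 0.2261 0.1169] yaw 74.38 tiltx [-5.e-04 -3.e-04 -1.e+00] F [-0.1  0.4 -2.5] M [ 0.13 -0.01 -0.01] w 0.0156 q [ 0.22  0.58  1.7  -0.    0.86 -1.08]
shift cm [ 0.49 -0.01  0.  ]
turn units [ 0.01 -0.    0.  ]
```

It's below the rim-rest height (about 0.1205) with no force, so the pins are in the slots. I'll push on against the spring.

Call:
send_rows --steps '[[[0.4,0,0,0,0,0],[0.4,0,0,0,0,0],[0,0,0,0,0,0]]]'

```text
time: 9.92
position: [0.5077, 0.2262, 0.1085]
tool_rot: [0.096, 0.7, -0.096, 0.701]
ft_force: [-0.1, -0.0, 0.4]
grip_width: 0.0153
```

Run:
```python
from h import *
delta([.5068,.226,.0865],74.3)
```

```text
t9.92 p [0.5077 0.2262 0.1085] yaw 74.37 tiltx [ 0.0011 -0.     -1.    ] F [-0.1 -0.   0.4] M [ 0.11  0.01 -0.01] w 0.0153 q [ 0.22  0.6   1.71 -0.    0.84 -1.08]
shift cm [ 2.2  -0.04 -0.08]
turn units [ 0.01  0.01 -0.  ]
```

Call:
send_rows --steps '[[[0.5,-0.02,-0.08,0,0.01,0],[0.5,0,-0.02,0,0,0],[0.4,0,-0.02,0,0,0],[0.2,0,0,0,0,0]]]'

```text
time: 10.25
position: [0.5078, 0.2263, 0.0944]
tool_rot: [0.096, 0.699, -0.096, 0.702]
ft_force: [-1.7, -0.3, 9.0]
grip_width: 0.0153
```

Run:
```python
from h import *
delta([.5068,.226,.0865],74.3)
```

```text
t10.25 p [0.5078 0.2263 0.0944] yaw 74.41 tiltx [ 3.6e-03  3.0e-04 -1.0e+00] F [-1.7 -0.3  9. ] M [-0.01  0.47  0.03] w 0.0153 q [ 0.22  0.62  1.72 -0.    0.8  -1.08]
shift cm [ 0.79 -0.06 -0.09]
turn units [ 0.02  0.03 -0.01]
```

Call:
send_rows --steps '[[[0.5,-0.05,-0.1,0,0.03,0],[0.4,0,-0.02,0,0,0],[0.1,0,0,0,0,0]]]'

```text
time: 10.5
position: [0.5079, 0.2262, 0.0878]
tool_rot: [0.097, 0.699, -0.095, 0.702]
ft_force: [-2.9, -0.8, 12.9]
grip_width: 0.0155
```

Run:
```python
from h import *
delta([.5068,.226,.0865],74.3)
```

```text
t10.50 p [0.5079 0.2262 0.0878] yaw 74.43 tiltx [ 0.0043  0.0015 -1.    ] F [-2.9 -0.8 12.9] M [-0.08  0.63  0.02] w 0.0155 q [ 0.22  0.63  1.72  0.    0.79 -1.08]
shift cm [ 0.13 -0.05 -0.1 ]
turn units [ 0.02  0.04 -0.03]
```

Call:
send_rows --steps '[[[0.25,-0.05,-0.12,0,0.04,-0.03],[0.05,0,0,0.5,0,0],[0.05,0,0,0.6,0,0]]]'

```text
time: 10.75
position: [0.5084, 0.2266, 0.089]
tool_rot: [0.137, 0.692, -0.136, 0.695]
ft_force: [-3.2, 0.1, 11.8]
grip_width: 0.0154
```

Run:
```python
from h import *
delta([.5068,.226,.0862],29.3)
```

```text
t10.75 p [0.5084 0.2266 0.089 ] yaw 67.75 tiltx [ 4.9e-03  5.0e-04 -1.0e+00] F [-3.2  0.1 11.8] M [0.23 0.66 0.3 ] w 0.0154 q [ 0.22  0.63  1.72 -0.    0.79 -0.96]
shift cm [ 0.28 -0.12 -0.13]
turn units [ 6.41  0.03 -0.04]
```

Call:
send_rows --steps '[[[0.45,-0.12,-0.2,0,0.03,-0.04],[0.1,-0.03,-0.05,0,0,0]]]'

```text
time: 10.92
position: [0.5084, 0.2268, 0.0874]
tool_rot: [0.137, 0.691, -0.137, 0.697]
ft_force: [-2.9, -1.0, 12.4]
grip_width: 0.0158
```

Run:
```python
from h import *
delta([.5068,.226,.0862],29.3)
```

```text
t10.92 p [0.5084 0.2268 0.0874] yaw 67.70 tiltx [ 0.0079 -0.0011 -1.    ] F [-2.9 -1.  12.4] M [-0.22  0.75  0.01] w 0.0158 q [ 0.22  0.63  1.72 -0.    0.78 -0.96]
shift cm [ 0.12 -0.13 -0.12]
turn units [ 6.4   0.06 -0.04]
```

Call:
send_rows --steps '[[[0.3,-0.13,-0.15,0,0.06,-0.04],[0.2,-0.05,-0.05,0,0.03,0]]]' --force 60

```text
time: 11.08
position: [0.5084, 0.2267, 0.0865]
tool_rot: [0.137, 0.692, -0.136, 0.695]
ft_force: [-4.1, -1.4, 13.2]
grip_width: 0.0154
```

Run:
```python
from h import *
delta([.5068,.226,.0862],29.3)
snap("side","side2")
z=np.load("pics/side2.npz");u,v=proj([.507,.226,.06],z["K"],z["T"])[0].astype(int);crop(z["im"],u-45,v-45,90,90,6,"pics/side2c.png")
```

```text
t11.08 p [0.5084 0.2267 0.0865] yaw 67.74 tiltx [ 4.5e-03  3.0e-04 -1.0e+00] F [-4.1 -1.4 13.2] M [-0.13  0.73  0.08] w 0.0154 q [ 0.22  0.63  1.72 -0.    0.78 -0.96]
shift cm [ 0.03 -0.13 -0.12]
turn units [ 6.41  0.03 -0.03]
```

View pics/side2c.png

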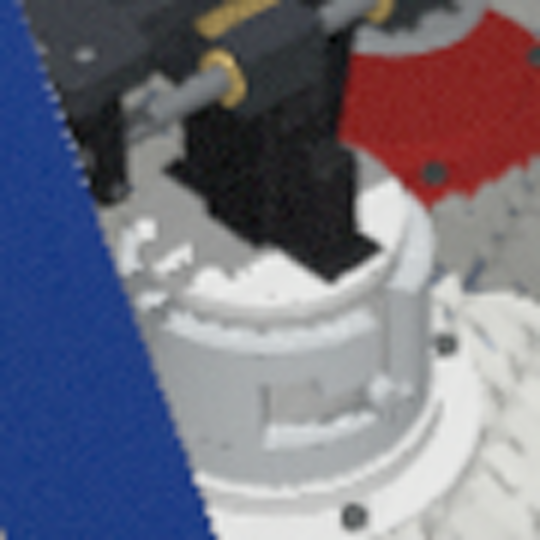

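The side view shows the pin at the foot of the slot. Next I'll twist, holding down pressure.

Call:
send_rows --steps '[[[0.3,-0.13,-0.17,0.3,0.03,-0.03],[0.25,-0.08,-0.1,0.6,0,0],[0.25,-0.08,-0.1,0.6,0,0]]]'

```text
time: 11.38
position: [0.5083, 0.2269, 0.0849]
tool_rot: [0.193, 0.677, -0.19, 0.685]
ft_force: [-2.0, -0.4, 15.5]
grip_width: 0.0154
```

Run:
```python
from h import *
delta([.5068,.226,.0862],29.3)
```

```text
t11.38 p [0.5083 0.2269 0.0849] yaw 58.60 tiltx [ 0.0123  0.0013 -0.9999] F [-2.  -0.4 15.5] M [-0.12  0.66  0.18] w 0.0154 q [ 0.22  0.63  1.73 -0.    0.77 -0.8 ]
shift cm [-0.13 -0.16 -0.08]
turn units [ 4.88  0.07 -0.09]
```

Call:
send_rows --steps '[[[0.15,-0.16,-0.1,0.7,0.07,-0.09],[0.18,-0.05,-0.06,0.7,0,0],[0.18,-0.05,-0.06,0.7,0,0]]]'

```text
time: 11.63
position: [0.5085, 0.2273, 0.0861]
tool_rot: [0.269, 0.651, -0.266, 0.658]
ft_force: [-1.5, -1.1, 15.2]
grip_width: 0.0158
```

Run:
```python
from h import *
delta([.5068,.226,.0862],29.3)
```

```text
t11.63 p [0.5085 0.2273 0.0861] yaw 45.57 tiltx [ 1.060e-02 -6.000e-04 -9.999e-01] F [-1.5 -1.1 15.2] M [-0.17  0.66  0.22] w 0.0158 q [ 0.22  0.63  1.73 -0.    0.78 -0.57]
shift cm [-0.01 -0.21 -0.03]
turn units [ 2.71  0.07 -0.08]
```

Call:
send_rows --steps '[[[0.2,-0.2,-0.05,0.7,0.07,-0.08],[0.18,-0.06,-0.03,0.7,0,0],[0.18,-0.06,-0.03,0.6,0,0]]]'

```text
time: 11.88
position: [0.5088, 0.2274, 0.0867]
tool_rot: [0.339, 0.619, -0.335, 0.624]
ft_force: [-2.3, -0.7, 13.6]
grip_width: 0.0157
```

Run:
```python
from h import *
delta([.5068,.226,.0862],29.3)
```

```text
t11.88 p [0.5088 0.2274 0.0867] yaw 33.13 tiltx [ 0.009   0.0013 -1.    ] F [-2.3 -0.7 13.6] M [-0.17  0.7   0.27] w 0.0157 q [ 0.22  0.63  1.72 -0.    0.78 -0.36]
shift cm [ 0.05 -0.24  0.01]
turn units [ 0.64  0.03 -0.08]
```

Call:
send_rows --steps '[[[0.22,-0.2,0,0.5,0.03,-0.08],[0.2,-0.06,0,0.4,0,0],[0.2,-0.06,0,0.3,0,0]]]'

```text
time: 12.13
position: [0.508, 0.2268, 0.0865]
tool_rot: [0.377, 0.597, -0.374, 0.601]
ft_force: [-5.6, -2.1, 17.3]
grip_width: 0.0152
```

Run:
```python
from h import *
delta([.5068,.226,.0862],29.3)
```

```text
t12.13 p [0.508  0.2268 0.0865] yaw 25.84 tiltx [ 6.8e-03  4.0e-04 -1.0e+00] F [-5.6 -2.1 17.3] M [-0.23  1.06  0.74] w 0.0152 q [ 0.22  0.63  1.72 -0.    0.78 -0.23]
shift cm [ 0.03 -0.15  0.02]
turn units [-0.58  0.03 -0.06]
```

Mz jumped to 0.74 at yaw 25.8, so it's at the stop. I'll ease off slightly and follow the spring up.

Call:
send_rows --steps '[[[0,-0.1,0,-0.15,0.03,-0.06],[-0.3,-0.03,0,0,0,0],[-0.4,0,0,0,0,0],[0,0,0,0,0,0]]]'

```text
time: 12.47
position: [0.5078, 0.2268, 0.0979]
tool_rot: [0.371, 0.601, -0.369, 0.604]
ft_force: [-1.9, -1.5, 8.0]
grip_width: 0.0156
```

Run:
```python
from h import *
delta([.5068,.226,.0985],28)
```

```text
t12.47 p [0.5078 0.2268 0.0979] yaw 26.89 tiltx [ 4.6e-03  9.0e-04 -1.0e+00] F [-1.9 -1.5  8. ] M [-0.23  0.55  0.02] w 0.0156 q [ 0.22  0.61  1.72 -0.    0.81 -0.25]
shift cm [-0.06 -0.13  0.03]
turn units [-0.19  0.01 -0.04]
```

Call:
send_rows --steps '[[[-0.15,-0.08,0,0,0,0],[-0.05,0,0,0,0,0]]]'

```text
time: 12.63
position: [0.5077, 0.2267, 0.0983]
tool_rot: [0.372, 0.601, -0.368, 0.604]
ft_force: [1.4, 0.1, -2.4]
grip_width: 0.0157
```

Run:
```python
from h import *
delta([.5068,.226,.0985],28)
snap("side","side3")
z=np.load("pics/side3.npz");u,v=proj([.507,.226,.06],z["K"],z["T"])[0].astype(int);crop(z["im"],u-45,v-45,90,90,6,"pics/side3c.png")
```

```text
t12.63 p [0.5077 0.2267 0.0983] yaw 26.87 tiltx [ 0.0065  0.0018 -1.    ] F [ 1.4  0.1 -2.4] M [ 0.08 -0.04  0.06] w 0.0157 q [ 0.22  0.61  1.72  0.    0.81 -0.25]
shift cm [-0.02 -0.11  0.02]
turn units [-0.19  0.01 -0.06]
```

View pics/side3c.png

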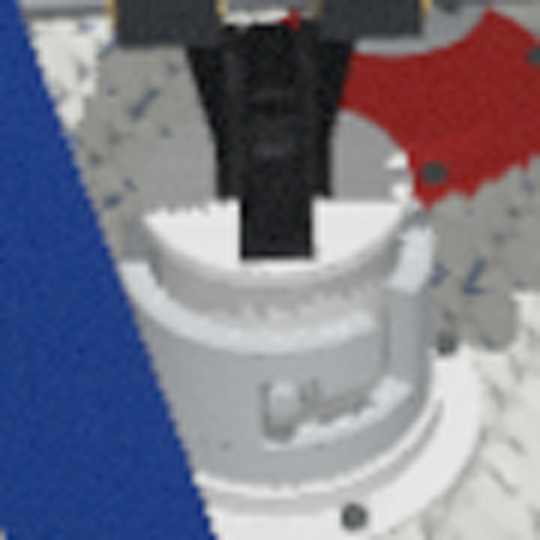

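The roof now takes the spring load (the force dropped from 8 N to -2.4 N over 0.4 mm), and the pin shows in the notch at (285,400). I'll let go.

Call:
send_rows --steps '[[[0,0,0,0,0,0],[0,0,0,0,0,0],[0,0,0,0,0,0],[0,0,0,0,0,0],[0,0,0,0,0,0],[0,0,0,0,0,0]]]' --gripper 0.4

```text
time: 13.18
position: [0.5073, 0.2267, 0.0987]
tool_rot: [0.372, 0.601, -0.369, 0.604]
ft_force: [0.3, -0.1, -0.4]
grip_width: 0.0473
```

Call:
send_rows --steps '[[[-0.5,0,0,0,0,0],[-1,0,0,0,0,0],[-2,0,0,0,0,0],[-3,0,0,0,0,0],[-3,0,0,0,0,0],[-2,0,0,0,0,0],[0,0,0,0,0,0]]]'

```text
time: 13.77
position: [0.5057, 0.2263, 0.2215]
tool_rot: [0.371, 0.602, -0.37, 0.603]
ft_force: [0.1, -0.2, 0.1]
grip_width: 0.0521
```

Run:
```python
from h import *
from scipy.optimize import least_squares
st()
for n in ["side","scene"]:
    im,d,K,T=snap(n,n+"4")
    u,v=proj([.507,.226,.07],K,T)[0].astype(int);crop(im,u-45,v-45,90,90,6,f"pics/{n}4c.png")
    W=cloud(d,K,T).reshape(-1,3);W=W[~np.isnan(W[:,0])];W=W[np.hypot(W[:,0]-.507,W[:,1]-.2265)<.042]
    S=W[(W[:,2]>.12)&(W[:,2]<.145)];print(n,"wing top z",np.percentile(S[:,2],98),len(S))
    S=W[(W[:,2]>.127)&(W[:,2]<.14)];rect=cv2.minAreaRect((S[:,:2]*1000).astype(np.float32));print(rect)
    D=W[(W[:,2]>.09)&(W[:,2]<.102)];print("disc z",np.median(D[:,2]))
```

```text
t13.77 p [0.5057 0.2263 0.2215] yaw 26.85 tiltx [ 1.8e-03  8.0e-04 -1.0e+00] F [ 0.1 -0.2  0.1] M [-0.   -0.05 -0.03] w 0.0521 q [ 0.22  0.43  1.61  0.    1.09 -0.25]
side wing top z 0.1335479236356439 246
((505.0999450683594, 227.4898223876953), (15.014618873596191, 61.979698181152344), 25.7740478515625)
disc z 0.09631781108687595
scene wing top z 0.13283662256272277 115
((507.0846862792969, 224.1449737548828), (18.52315902709961, 62.210792541503906), 24.364591598510742)
disc z 0.09600116424263527
```

View pics/side4c.png

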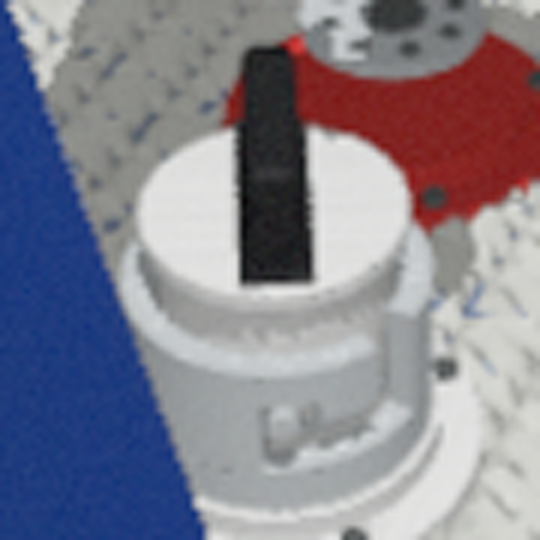

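View pics/scene4.png

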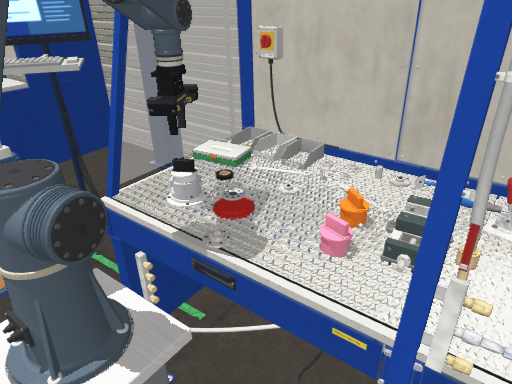

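The wing top is at about 133 mm and the disc top at 96 mm, against 132 and 96 expected when locked. The wing is turned about 49° from the entry line, so it's at the stop. The arm is clear, and I'm handing in.

```bash
python3 -c "
from rig import *
print(hand_in())"
```

```text
the job is handed in; nothing more can be done
None
```

The bayonet cap is fitted and locked in the pot. I handed the job in at about 14 s of the 72 s; no verdict was reported.

**What I did:** I gripped the cap by its wing and lined it up with the slot entries, which I measured at −15.7° from the world x axis. The pins dropped in without touching the collar top. I pushed the cap down against the spring, twisted it clockwise to the stop (the wrist moment rose to 0.74 N·m), let the spring lift it into the notches, and let go.

**Last checks after release:**
- **Height:** the wing top stood at about 133 mm and the disc top at 96 mm, against 132 and 96 mm expected when locked.
- **Angle:** the wing was about 49° clockwise of the entry line, which fits the far wall of the notch, and a pin shows in the notch in the side picture.
- **Forces:** the highest wrist force I read was about 18 N, and it was near zero with the gripper lifted clear.
- **Bystanders:** the flange, gear and tape look undisturbed in the final scene picture, but I did not measure them again.

**Disagreement:** the wrist camera and the two fixed cameras differed by about 2 mm in the plane. For the fit I compared cap and pot within the same fixed-camera picture, which removes that error.

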